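# Tip two fallen tins back up, lid on top

## Task

Two food tins are lying on their sides on the worktop. Push each one over with light pushes of the fingertips so that it stands on its bottom with the ring-pull lid on top, close to where it lay. Only push: do not pinch or lift the tins, and leave the canister, the spice bottles and the shaker as they stand.

Things in the scene. Friction and masses are not known exactly. Their poses are not given: they have to be found in the camera images.
- tin_tall: the taller, narrower food tin: closed cylinder, 75.4 mm across, 58 mm tall, about 0.25 kg (0.17 to 0.36). Origin: centre of its bottom face; own +z runs from the bottom to the lid (silver ring-pull; the bottom is plain), 58 mm away. It starts lying on its curved side on the worktop (origin at z = 0.0377 m, +z level, lid facing any direction).
- tin_tall_center (a point): centre of that tin, on its axis, 29 mm from the plain bottom face. Pushed at the top of the lid face, toward the bottom, the tin tips about the lower rim of its bottom and, once past balance, falls onto the bottom. Rubbery fingertips stick to the lid, which rises as it tips: let them rise with it in an arc about that rim, for a level push can jam. Pushed low it slides, pushed on the curved side it rolls.
- tin_flat: the flatter, wider food tin: closed cylinder, 86.4 mm across, 40 mm tall, about 0.25 kg (0.17 to 0.36). Origin: centre of its bottom face; own +z runs from the bottom to the lid (silver ring-pull; the bottom is plain), 40 mm away. It starts lying on its curved side on the worktop (origin at z = 0.0432 m, +z level, lid facing any direction).
- tin_flat_center (a point): centre of that tin, on its axis, 20 mm from the plain bottom face. Pushed at the top of the lid face, toward the bottom, the tin tips about the lower rim of its bottom and, once past balance, falls onto the bottom. Rubbery fingertips stick to the lid, which rises as it tips: let them rise with it in an arc about that rim, for a level push can jam. Pushed low it slides, pushed on the curved side it rolls.
- canister: plain whitish canister with a flat lid, 64 mm across, 92 mm tall, loose, standing upright; bystander. Origin: centre of its underside.
- spice_navy: small glass spice bottle with a dark cap, 46 mm across, 85 mm tall, loose, standing upright; bystander. Origin: centre of its underside.
- spice_short: small glass spice bottle, the shortest, 44 mm across, 76 mm tall, loose, standing upright; bystander. Origin: centre of its underside.
- shaker: cone-shaped shaker, 57 mm across at the foot, 94 mm tall, loose, standing upright; bystander. Origin: centre of its underside.
Mind the look-alikes: they are no part of the job. Leave any pink or purple look-alike of the tin_tall alone.

How it is judged:
At the end, for the whole second after the job is handed in: Both tins stand on the worktop on their bottoms, lid up (within 0.08 rad of upright, bottom within 6 mm of the worktop), at rest, each origin within 20 cm of where it started; no bystander moved more than 2 cm (angle between each of tin_tall, tin_flat's own z axis and vertical below 0.08 rad and height (world z) of tin_tall between -0.005 and 0.006 m and linear speed of each of tin_tall, tin_flat below 0.02 m/s and angular speed of each of tin_tall, tin_flat below 0.2 rad/s and distance of each of tin_tall, tin_flat from where it was at the start of the episode below 0.2 m and height (world z) of tin_flat between -0.005 and 0.006 m and distance of each of canister, spice_navy, spice_short, shaker from where it was at the start of the episode below 0.02 m); the robot touches nothing.
It fails at once if a tin is lifted off the worktop (height (world z) of any of tin_tall_center, tin_flat_center above 0.062 m or (angle between tin_tall's own z axis and vertical below 0.3 rad and height (world z) of tin_tall_center above 0.052 m) or (angle between tin_flat's own z axis and vertical below 0.3 rad and height (world z) of tin_flat_center above 0.047 m)).
It fails at once if a tin gets more than 20 cm from where it lay (distance of any of tin_tall, tin_flat from where it was at the start of the episode above 0.2 m).
It fails at once if a tin is pinched or pressed with more than 35 N (contact force between the fingers and tin_tall above 35 N or contact force between the fingers and tin_flat above 35 N).
It fails at once if a bystander is knocked over or shifted by more than 2 cm (distance of any of canister, spice_navy, spice_short, shaker from where it was at the start of the episode above 0.02 m or angle between any of canister, spice_navy, spice_short, shaker's own z axis and vertical above 0.3 rad).
It also fails if it takes over 43 s, if anything falls off the work surface, if the arm or the gripper's body presses on something with over 40 N, if the wrist force passes 120 N, or if a joint passes its speed limit or range.

## Robot

A 7-joint arm with a two-finger parallel gripper is mounted at the origin on a cart in front of the work surface, level with it; the furniture and walls round the work are solid. World frame = base frame: x ahead of the robot, y to its left, z up, the work surface at z = 0. Lengths are in m, angles in rad, forces in N, time in s.
With the tool pointing down it reaches from about 0.35 to 0.775 m from the base axis. Payload 3.1 kg.
Tool frame: the origin (TCP) lies at the very end of the fingers, on their centre line; the grasp point (between the pads) lies 19 mm behind it; z points along the fingers, y is the line along which they close (so a half turn about z gives the same grasp; the last joint's range is limited). The gripper opens to 85 mm and grips with 20 to 120 N. Pads are 22 mm wide; open, the fingers measure 114 mm over their backs; the gripper's body (76 mm by 85 mm) begins 54 mm behind the grasp point. The pads swing forward as they close: fully open they stand 13 mm farther back than shut.
Start: joints at [-1.331, 0.311, 0.014, 1.512, -0.004, 1.319, -0.027], TCP at [0.153, 0.528, 0.231] pointing down, gripper open.
Joint ranges: [-2.7, 2.7], [-0.3, 1.91], [-1.27, 1.3], [0.12, 2.57], [-1.44, 4.58], [0.2, 2.03], [-3.05, 3.05]. Speed limits (rad/s): [2.79, 2.79, 3.14, 3.14, 3.14, 3.14, 3.14].

## Interface

Orientations are given as [roll, pitch, yaw] about the fixed x, y, z axes, in that order (R = Rz(yaw) Ry(pitch) Rx(roll)).
In Python, from cell import manip, vision, order gives the robot as it stands. The module is installed in compiled form; this text tells all that it offers.
- The arm moves only by the shell command python3 -m creep 'ROWS'. ROWS is text: rows parted by semicolons, each of 5 numbers parted by spaces: the shift along the tool's x, y, z scaled (see below), then the turn about the tool's z scaled (see below), then the finger opening in mm, from 0 to 85.4. In form: x y z twist grip; .... A call has exactly 5 rows; each row shifts and turns the commanded pose from where the row before left it, along the tool's axes as they then stand; what a row does not reach is not made up. The controller multiplies each number of a shift by 4 cm and each number of a turn by 0.08 rad. A row lasts 1/12 s, in which the tool goes at most 41.7 mm and 7.16 degrees, less where a joint would pass 70% of its speed; a pose out of reach is approached as far as the arm can. A call with a number of a shift or a turn outside -1 to 1 is refused whole. A call with a gripper value outside its range is refused whole. The fingers move at their own pace and stop on an object; the grip force is fixed at half the most. Time passes only in rows, so rows that do not move let the fingers close, or fill a call up. It gives the time, the measured TCP pose, the force, the opening and the grip force at its end, in the units of the state.
- manip.read_state(): the state, without advancing time (a new reading comes with each control period).
- vision.camera(name): name is "side" or "top"; returns (picture, depth): 480x640x3 uint8, red, green, blue; 480x640 float32, m along the optical axis (not along the pixel's ray), 0 where there is no reading.
- vision.calibration(name): a dict with "K" (3x3 intrinsics, pixels), "k1" (the pictures are not rectified: a ray, as slopes to the right and down, at radius r is drawn at 1 + k1 r^2 times it, then the intrinsics apply), "world_to_cam" (4x4, takes a point from world to camera coordinates). Camera axes: x right, y down, z forward; pixel columns grow to the right and rows downward; lengths in m; the calibration is good to about 2 mm. A picture is of the moment at which its call begins. calibration takes no time and is no camera call.
- order.finish_job(): hands the job in; it is judged then, once.
The state is a dict: "t": time; "joint_positions": joint angles; "joint_vel": joint speeds; "tau": joint torques, N m; "tcp_pos": TCP position; "ee_rot": TCP orientation; "force": force on the tool from outside, world axes, zero at the start; "wrist_torque": the same for the moment, N m; "grip_width": finger opening in m; "finger_force": force on a finger pad.
Only numpy, scipy, OpenCV 4.12 (cv2) and the standard library are available. Lean on these libraries where they do the work, as an engineer would, in place of code of your own. Each camera call takes 0.05 s, during which the arm holds its last target. There are 200 camera calls.

## Working session

There is one attempt and no reset: what is moved stays moved. The work goes in short steps, Python scripts to look and compute and a shell command to move; the robot and the scene stay as the last step left them, time stands still between calls to the robot, and variables do not carry over. Pictures are saved under pics/ and viewed, at most 10 in all, crops included, and the job is handed in when it is done.

```bash
mkdir -p pics
cat > h.py <<'E'
import numpy as np, cv2
from cell import manip, vision, order
def snap(n,f):
    im,d=vision.camera(n); cv2.imwrite(f'pics/{f}.png',im[:,:,::-1]); np.save(f'pics/{f}.npy',d); return im,d
def world(n,d,u,v,z=None):
    c=vision.calibration(n);K=np.array(c['K']);T=np.linalg.inv(np.array(c['world_to_cam']))
    k1=c['k1']; p=np.array([(u-K[0,2])/K[0,0],(v-K[1,2])/K[1,1]]);q=p.copy()
    for _ in range(20): q=p/(1+k1*(q@q))
    r=np.array([*q,1.])
    if z is None:
        return T[:3,:3]@(r*d[int(round(v)),int(round(u))])+T[:3,3]
    w=T[:3,:3]@r; return T[:3,3]+w*(z-T[2,3])/w[2]
E
python3 - <<'E'
from h import *
snap('top','top0');snap('side','side0')
s=manip.read_state();print(s['t'],s['tcp_pos'],s['ee_rot'],s['grip_width'])
for n in('top','side'):
    T=np.linalg.inv(np.array(vision.calibration(n)['world_to_cam']));print(n,T.round(2).tolist())
E
```

```text
0.1 [0.15274919 0.52768878 0.23031797] [-3.13946325e+00  1.26163017e-04  2.85991647e+00] 0.08511155991554747
top [[0.01, -0.98, 0.19, 0.36], [-1.0, -0.01, -0.0, 0.21], [0.01, -0.19, -0.98, 1.14], [0.0, 0.0, 0.0, 1.0]]
side [[0.37, 0.81, -0.45, 1.12], [0.93, -0.32, 0.19, -0.01], [0.01, -0.49, -0.87, 1.1], [0.0, 0.0, 0.0, 1.0]]
```

View pics/top0.png

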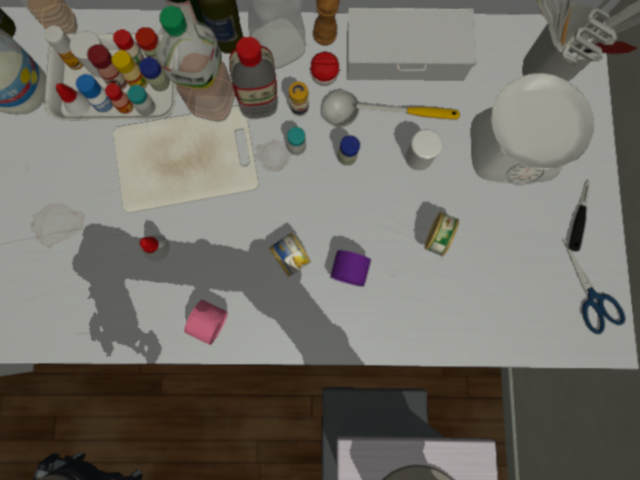

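View pics/side0.png

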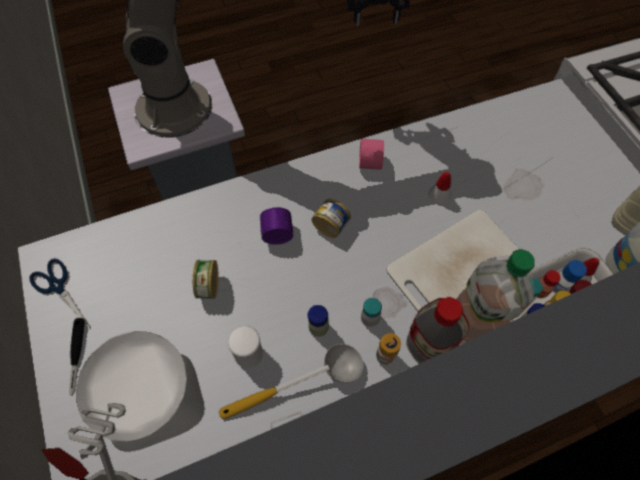

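Top view: the blue-and-yellow tin at (291,253), the purple one at (351,267) and the pink one at (206,322) could each be tin_tall. The pink and purple ones are the excluded look-alikes, so tin_tall is the one at (291,253). tin_flat is the green one at (442,233). I'll confirm with an enlarged crop and find the lid ends.

Run:
```python
from h import *
a=cv2.imread('pics/top0.png');b=cv2.imread('pics/side0.png')
f=lambda i,x,y:cv2.resize(i[y:y+70,x:x+90],None,fx=4.4,fy=4.2,interpolation=2)
cv2.imwrite('pics/crop0.png',np.vstack([np.hstack([f(a,250,215),f(a,395,200)]),np.hstack([f(b,285,185),f(b,160,245)])]))
d=np.load('pics/top0.npy')
for u0,v0,u1,v1 in((265,225,320,285),(415,205,465,262)):
    P=np.array([world('top',d,u,v) for u in range(u0,u1) for v in range(v0,v1)])
    Q=P[(P[:,2]>.045)&(P[:,2]<.1)]
    r=cv2.minAreaRect((Q[:,:2]*1000).astype(np.float32)); print(len(Q),Q[:,2].max(),r)
    t=Q[Q[:,2]>Q[:,2].max()-.012]; c=t[:,:2].mean(0); w,V=np.linalg.eigh(np.cov(t[:,:2].T)); print(c,w**.5,V.T)
for n,l in(('side',[(247,340),(318,317),(372,309),(445,190)]),('top',[(426,143),(348,148),(296,137),(149,245)])):
    dd=np.load(f'pics/{n}0.npy')
    for u,v in l: print(n,u,v,world(n,dd,u,v).round(3))
```

```text
Traceback (most recent call last):
  File "h.py", line 6, in world
    c=vision.calibration(n);K=np.array(c['K']);T=np.linalg.inv(np.array(c['world_to_cam']))
ValueError: time passes only in moves, steps and waits
```

View pics/crop0.png

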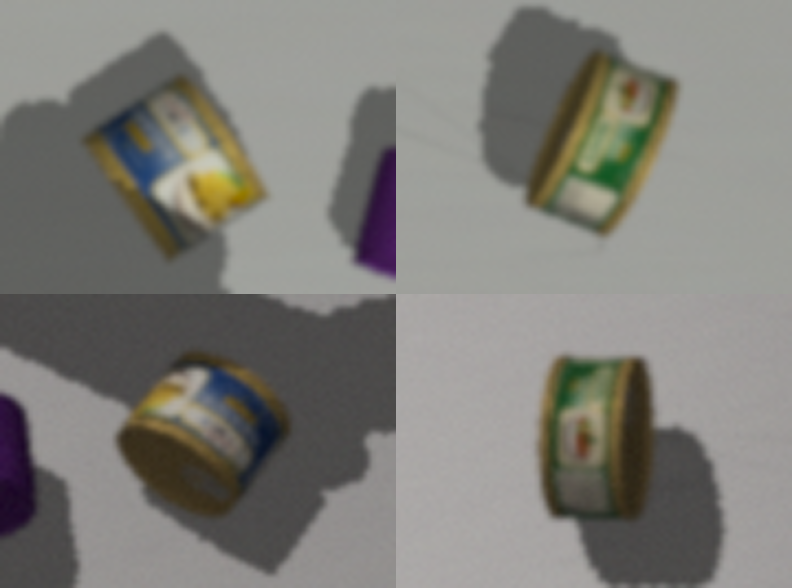

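```bash
sed -i "s/c=vision.calibration(n);/c=CAL[n];/" h.py; echo "CAL={n:vision.calibration(n) for n in('top','side')}" >> h.py
python3 - <<'E'
from h import *
b=cv2.imread('pics/side0.png');a=cv2.imread('pics/top0.png')
def f(i,x,y):
    c=i[y:y+45,x:x+60].astype(float); c=np.clip(c*2.2-40,0,255).astype(np.uint8)
    return cv2.resize(c,(400,300),interpolation=cv2.INTER_CUBIC)
cv2.imwrite('pics/crop1.png',np.vstack([np.hstack([f(b,303,195),f(b,178,255)]),np.hstack([f(a,262,230),f(a,412,210)])]))
d=np.load('pics/top0.npy')
for u0,v0,u1,v1 in((265,225,320,285),(415,205,465,262)):
    P=np.array([world('top',d,u,v) for u in range(u0,u1) for v in range(v0,v1)])
    Q=P[(P[:,2]>.045)&(P[:,2]<.1)]
    r=cv2.minAreaRect((Q[:,:2]*1000).astype(np.float32)); print(len(Q),Q[:,2].max(),r)
    t=Q[Q[:,2]>Q[:,2].max()-.012]; c=t[:,:2].mean(0); w,V=np.linalg.eigh(np.cov(t[:,:2].T)); print(c,w**.5,V.T)
for n,l in(('side',[(247,340),(318,317),(372,309),(445,190)]),('top',[(426,143),(348,148),(296,137),(149,245)])):
    dd=np.load(f'pics/{n}0.npy')
    for u,v in l: print(n,u,v,world(n,dd,u,v).round(3))
E
```

```text
972 0.07887784639169992 ((518.5977783203125, 263.03955078125), (73.8179702758789, 57.82572937011719), 34.586280822753906)
[0.51887044 0.26319187] [0.01298768 0.01663118] [[-0.84239708 -0.53885728]
 [-0.53885728  0.84239708]]
809 0.09060211726880629 ((565.4081420898438, -56.329254150390625), (40.15697479248047, 85.93343353271484), 67.72338104248047)
[ 0.56506586 -0.05614523] [0.01165617 0.01274038] [[-0.4000242  -0.91650458]
 [-0.91650458  0.4000242 ]]
side 247 340 [ 0.751 -0.014  0.091]
side 318 317 [0.755 0.136 0.084]
side 372 309 [0.777 0.248 0.073]
side 445 190 [0.551 0.549 0.046]
top 426 143 [ 0.749 -0.02   0.092]
top 348 148 [0.739 0.142 0.085]
top 296 137 [0.766 0.251 0.074]
top 149 245 [0.53  0.543 0.08 ]
```

View pics/crop1.png

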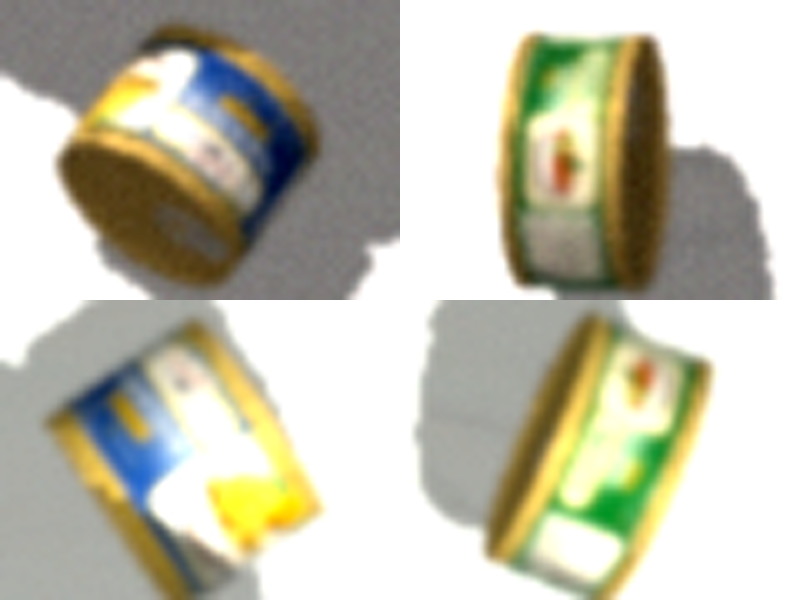

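Run:
```python
from h import *
for k in range(6): snap('side',f's{k}');snap('top',f't{k}')
b=np.mean([cv2.imread(f'pics/s{k}.png').astype(float) for k in range(6)],0)
a=np.mean([cv2.imread(f'pics/t{k}.png').astype(float) for k in range(6)],0)
def g(i,x,y,w,h):
    c=i[y:y+h,x:x+w]; m=np.clip(c*3,0,255).astype(np.uint8); s=np.clip(c[:,:,0]/(c[:,:,2]+1)*255,0,255).astype(np.uint8)
    return np.hstack([cv2.resize(z,(390,290),interpolation=cv2.INTER_CUBIC) for z in(m,cv2.merge([s]*3))])
cv2.imwrite('pics/crop2.png',np.vstack([g(b,190,255,32,48),g(a,420,208,32,48)]))
np.set_printoptions(linewidth=200)
r=b[:,:,0]/(b[:,:,2]+1); print((r[258:300:2,204:222]*100).astype(int))
```

```text
[[96 96 96 96 96 96 96 96 96 96 96 96 96 96 96 96 96 97]
 [89 90 90 90 91 92 89 82 74 72 75 85 92 95 96 97 97 96]
 [93 85 79 77 76 74 60 50 46 45 48 58 78 92 95 96 96 96]
 [77 76 77 77 73 66 52 48 47 47 49 50 66 86 94 96 96 96]
 [76 78 80 77 70 58 49 48 51 57 51 50 57 78 91 95 96 96]
 [75 79 80 74 66 54 48 51 60 67 55 50 50 71 90 95 96 97]
 [75 78 77 72 62 51 47 50 62 69 60 49 49 71 90 96 96 96]
 [73 71 69 66 57 49 47 49 57 62 59 52 50 66 87 94 96 96]
 [77 78 74 70 57 48 47 49 58 63 57 51 49 63 84 93 96 96]
 [71 77 75 70 57 48 46 47 57 60 52 49 51 60 81 92 96 96]
 [64 73 73 68 55 47 46 46 50 49 51 50 49 54 70 87 94 95]
 [64 73 73 67 56 48 46 47 48 49 51 49 49 53 72 89 94 96]
 [70 75 73 66 54 47 46 47 48 50 48 48 48 55 75 92 96 95]
 [76 76 73 67 54 48 47 47 49 50 49 49 48 56 76 92 94 94]
 [79 79 79 74 55 46 46 48 49 51 47 50 49 59 79 91 96 96]
 [85 85 86 84 64 47 46 46 50 50 49 48 51 68 84 94 96 96]
 [84 84 85 83 67 50 47 47 49 48 47 50 55 73 89 95 97 96]
 [83 83 83 82 76 56 47 47 49 48 48 49 62 81 93 96 96 96]
 [84 82 83 83 80 63 48 46 48 51 50 54 71 87 94 95 97 95]
 [84 84 84 84 86 74 55 49 48 49 53 67 85 94 95 96 96 95]
 [96 96 95 95 95 94 88 82 77 74 79 89 93 96 97 95 96 96]]
```

View pics/crop2.png

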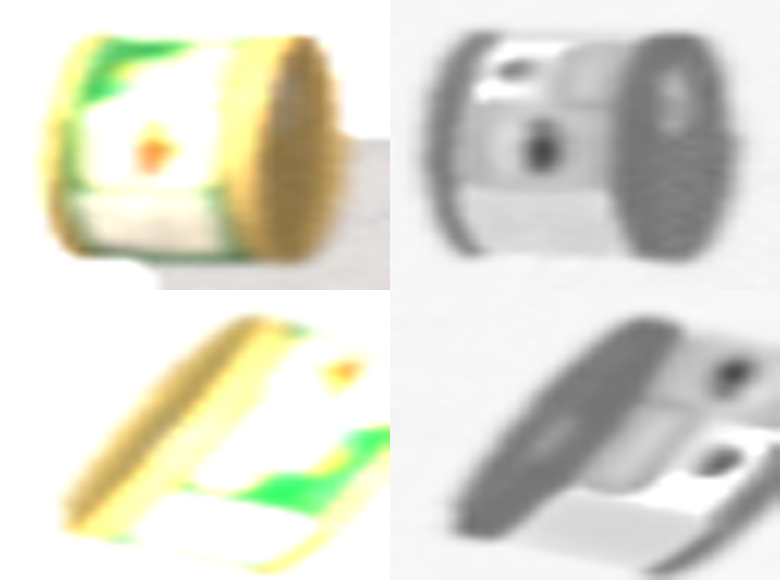

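The averaged crop shows a silver off-centre patch on the flat tin's left end, at about (212,269) in the side view, and it shows in the top view too. So its lid faces (0.38, 0.93). The tall tin's silver patch is at about (331,228) in the side view, so its lid faces (0.57, -0.82). I'll turn the tool for tin_tall and close the fingers.

```bash
python3 -m creep '0 0 0 1 0; 0 0 0 1 0; 0 0 0 1 0; 0 0 0 1 0; 0 0 0 1 0'; python3 -m creep '0 0 0 1 0; 0 0 0 1 0; 0 0 0 1 0; 0 0 0 0.56 0; 0 0 0 0 0'
cat >> h.py <<'E'
from scipy.spatial.transform import Rotation as Ro
T=dict(tall=(np.array([.5186,.2630]),np.array([.568,-.823]),.058),flat=(np.array([.5654,-.0563]),np.array([.379,.925]),.040))
def rel(name,gap,z):
    "tool-frame units to put TCP at gap beyond lid face, height z"
    s=manip.read_state();c,l,H=T[name];p=np.array(s['tcp_pos']);R=Ro.from_euler('xyz',s['ee_rot'])
    t=np.array([*(c+l*(H/2+gap)),z]); print('t',round(s['t'],2),'pos',p.round(4),'units',(R.inv().apply(t-p)/.04).round(2),'F',np.round(s['force'],1),'yaw',s['ee_rot'][2].round(3) if hasattr(s['ee_rot'][2],'round') else s['ee_rot'][2])
E
python3 -c "
from h import *
rel('tall',.04,.16)"
```

```text
t: 1.12
tcp_pos: [0.1529, 0.5283, 0.2313]
ee_rot: [3.142, -0.0, 2.456]
force: [-0.5, 0.1, -0.6]
grip_width: 0.0255
finger_force: 0.0
t: 1.53
tcp_pos: [0.1529, 0.5283, 0.2313]
ee_rot: [3.141, 0.0, 2.174]
force: [0.8, 0.0, 0.4]
grip_width: -0.0004
finger_force: 0.0
t 1.53 pos [0.1529 0.5283 0.2313] units [-12.38   3.76   1.78] F [0.8 0.  0.4] yaw 2.174
```

```bash
python3 -m creep '-0.9 0.28 0 0 0; -0.9 0.28 0 0 0; -0.9 0.28 0 0 0; -0.9 0.28 0 0 0; -0.9 0.28 0 0 0'; python3 -m creep '-0.9 0.28 0 0 0; -0.9 0.28 0.2 0 0; -0.9 0.28 0.2 0 0; -0.9 0.28 0.2 0 0; -0.9 0.28 0.2 0 0';python3 -m creep '-0.9 0.28 0.3 0 0; -0.9 0.28 0.3 0 0; -0.9 0.28 0.3 0 0; -0.7 0.12 0 0 0; 0 0 0 0 0'
python3 -c "
from h import *
rel('tall',.04,.063)"
```

```text
t: 1.95
tcp_pos: [0.3024, 0.4108, 0.2316]
ee_rot: [3.141, -0.0, 2.177]
force: [0.9, 0.9, 0.7]
grip_width: -0.0004
finger_force: 0.0
t: 2.37
tcp_pos: [0.4509, 0.2946, 0.1993]
ee_rot: [3.141, -0.0, 2.177]
force: [0.2, 0.6, -0.3]
grip_width: -0.0002
finger_force: 0.0
t: 2.78
tcp_pos: [0.5632, 0.1965, 0.1624]
ee_rot: [-3.14, 0.008, 2.165]
force: [1.0, -1.8, 0.4]
grip_width: -0.0002
finger_force: 0.0
t 2.78 pos [0.5632 0.1965 0.1624] units [0.3  0.03 2.48] F [ 1.  -1.8  0.4] yaw 2.165
```

```bash
python3 -m creep '0 0 0.6 0 0; 0 0 0.6 0 0; 0 0 0.6 0 0; 0 0.03 0.66 0 0; 0 0 0 0 0'; python3 -m creep '0.25 0 0 0 0; 0.25 0 0 0 0; 0.25 0 0 0 0; 0.1 0 0 0 0; 0 0 0 0 0'
python3 -c "
from h import *
rel('tall',.011,.063); snap('top','a1'); i,_=snap('side','a2')
i=cv2.imread('pics/a2.png')[150:300,240:440];j=cv2.imread('pics/a1.png')[190:340,200:400]
cv2.imwrite('pics/v1.png',np.hstack([cv2.resize(i,(400,300)),cv2.resize(j,(400,300))]))"
```

```text
t: 3.2
tcp_pos: [0.555, 0.2055, 0.0596]
ee_rot: [-3.131, -0.003, 2.177]
force: [-2.0, -0.3, -0.2]
grip_width: 0.0002
finger_force: 0.0
t: 3.62
tcp_pos: [0.5409, 0.2366, 0.0671]
ee_rot: [3.137, 0.0, 2.178]
force: [0.5, -0.3, -0.2]
grip_width: -0.0004
finger_force: 0.6
t 3.62 pos [0.5409 0.2366 0.0671] units [-0.14 -0.09  0.1 ] F [ 0.5 -0.3 -0.2] yaw 2.178
```

View pics/v1.png

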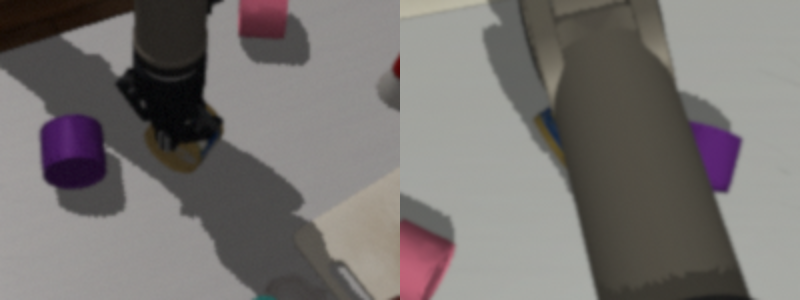

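The fingertips are just touching the upper lid; the side crop shows the fingers at its top, around (190,130). I'll start the arc.

```bash
python3 -m creep '0.15 0 -0.11 0 0; 0.15 0 -0.11 0 0; 0.17 0 -0.085 0 0; 0.17 0 -0.085 0 0; 0.18 0 -0.055 0 0'
```

```text
t: 4.13
tcp_pos: [0.5209, 0.2626, 0.0833]
ee_rot: [3.141, -0.001, 2.176]
force: [0.6, -1.2, 0.4]
grip_width: 0.0001
finger_force: 0.1
```

```bash
python3 -m creep '0.18 0 -0.05 0 0; 0.18 0 -0.025 0 0; 0.18 0 -0.02 0 0; 0.18 0 0 0 0; 0.15 0 0 0 0'; python3 -m creep '0.15 0 0 0 0; 0.1 0 0 0 0; 0 0 0 0 0; 0 0 -0.6 0 0; 0 0 -0.6 0 0'; python3 -m creep '0 0 -0.9 0 0; -0.5 0 -0.5 0 0; -1 0.9 0 1 0; -1 0.9 0 1 0; -1 0.9 0 1 0'
python3 -c "
from h import *
a,d=snap('top','b1');snap('side','b2')
P=np.array([world('top',d,u,v) for u in range(230,325) for v in range(205,300)]);Q=P[(P[:,2]>.045)&(P[:,2]<.1)]
print(len(Q),np.percentile(Q[:,2],[5,50,95]),cv2.minEnclosingCircle((Q[:,:2]*1000).astype(np.float32)));rel('flat',.04,.16)
i=cv2.imread('pics/b2.png')[150:300,240:440];j=cv2.imread('pics/b1.png')[190:340,200:400]
cv2.imwrite('pics/v2.png',np.hstack([cv2.resize(i,(400,300)),cv2.resize(j,(400,300))]))"
```

```text
t: 4.55
tcp_pos: [0.5009, 0.2909, 0.0864]
ee_rot: [-3.141, -0.0, 2.176]
force: [-0.5, -0.6, 0.4]
grip_width: 0.0002
finger_force: 0.0
t: 4.97
tcp_pos: [0.4948, 0.2969, 0.1333]
ee_rot: [-3.137, 0.001, 2.175]
force: [0.5, -0.5, 0.5]
grip_width: -0.0002
finger_force: 0.0
t: 5.38
tcp_pos: [0.6276, 0.2439, 0.1916]
ee_rot: [3.139, -0.001, 1.934]
force: [0.4, 1.4, 0.3]
grip_width: 0.0001
finger_force: 0.0
1048 [0.05051582 0.05443581 0.05831922] ((481.4408874511719, 320.7182922363281), 37.59906768798828)
t 5.48 pos [0.632  0.2347 0.1881] units [-5.14 -3.06  0.75] F [ 0.  -0.5  0.3] yaw 1.923
```

View pics/v2.png

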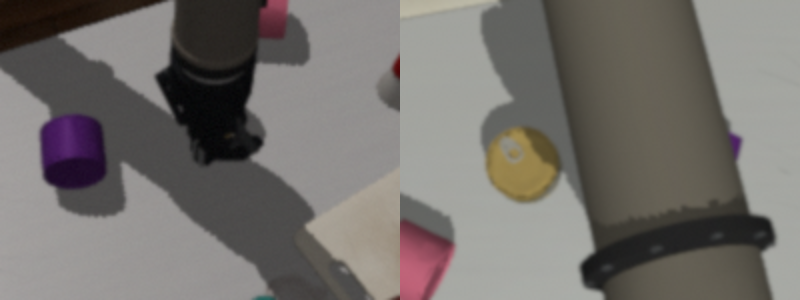

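tin_tall stands lid up: the ring-pull shows at about (512,148) in the right crop. On to tin_flat.

```bash
python3 -m creep '0 0 0 1 0; 0 0 0 1 0; 0 0 0 1 0; 0 0 0 1 0; 0 0 0 1 0'; python3 -m creep '0 0 0 1 0; 0 0 0 1 0; 0 0 0 1 0; 0 0 0 1 0; 0 0 0 0.3 0'
python3 -c "
from h import *
rel('flat',.05,.16)"
```

```text
t: 5.9
tcp_pos: [0.6259, 0.2428, 0.1902]
ee_rot: [-3.141, 0.0, 1.531]
force: [0.4, 0.2, -0.9]
grip_width: -0.0001
finger_force: 0.0
t: 6.32
tcp_pos: [0.6258, 0.2429, 0.1903]
ee_rot: [-3.141, 0.001, 1.189]
force: [0.2, -0.2, 0.2]
grip_width: -0.0001
finger_force: 0.0
t 6.32 pos [0.6258 0.2429 0.1903] units [-5.75  1.4   0.76] F [ 0.2 -0.2  0.2] yaw 1.189
```

```bash
python3 -m creep '-0.8 0.2 0.1 0 0; -0.8 0.2 0.1 0 0; -0.8 0.2 0.1 0 0; -0.8 0.2 0.1 0 0; -0.8 0.2 0.1 0 0';python3 -m creep '-0.8 0.2 0.1 0.1 0; -0.6 0.2 0.1 0 0; -0.35 0 0 0 0; 0 0 0 0 0; 0 0 0 0 0'
python3 -c "
from h import *
rel('flat',.04,.072)"
```

```text
t: 6.73
tcp_pos: [0.6033, 0.0781, 0.1704]
ee_rot: [3.141, 0.0, 1.193]
force: [0.9, 0.5, 0.1]
grip_width: 0.0002
finger_force: 0.0
t: 7.15
tcp_pos: [0.5926, 0.0097, 0.1628]
ee_rot: [-3.141, -0.002, 1.183]
force: [0.4, 0.7, -0.1]
grip_width: -0.0001
finger_force: 0.0
t 7.15 pos [0.5926 0.0097 0.1628] units [-0.29 -0.    2.27] F [ 0.4  0.7 -0.1] yaw 1.183
```

```bash
python3 -m creep '0 0 0.6 0 0; 0 0 0.6 0 0; 0 0 0.6 0 0; 0 0 0.47 0 0; 0 0 0 0 0'; python3 -m creep '-0.3 0 0 0 0; -0.3 0 0 0 0; -0.2 0 0 0 0; -0.1 0 0 0 0; 0 0 0 0 0'
python3 -c "
from h import *
rel('flat',.011,.072)"
```

```text
t: 7.57
tcp_pos: [0.5895, 0.0137, 0.0673]
ee_rot: [-3.133, 0.001, 1.189]
force: [-0.4, 0.5, -0.7]
grip_width: 0.0002
finger_force: 0.0
t: 7.98
tcp_pos: [0.5792, -0.0269, 0.0733]
ee_rot: [3.139, -0.0, 1.179]
force: [-0.4, 0.1, 0.9]
grip_width: -0.0004
finger_force: 0.0
t 7.98 pos [ 0.5792 -0.0269  0.0733] units [-0.04 -0.04  0.03] F [-0.4  0.1  0.9] yaw 1.179
```

```bash
python3 -m creep '-0.1 0 0 0 0; -0.15 0 -0.04 0 0; -0.16 0 -0.07 0 0; -0.16 0 -0.06 0 0; -0.17 0 -0.05 0 0'; python3 -m creep '-0.17 0 -0.04 0 0; -0.17 0 -0.03 0 0; -0.18 0 -0.02 0 0; -0.18 0 0 0 0; -0.15 0 0 0 0'; python3 -m creep '-0.15 0 0 0 0; 0 0 0 0 0; 0 0 0 0 0; 0 0 -0.6 0 0; 0 0 -0.8 0 0'; python3 -m creep '0 0 -0.9 0 0; 0.9 0 -0.5 0 0; 0.9 0 0 0 0; 0.9 0 0 0 0; 0.9 0 0 0 0'
python3 -c "
from h import *
a,d=snap('top','c1');a2,d2=snap('side','c2')
P=np.array([world('top',d,u,v) for u in range(415,480) for v in range(205,275)]);Q=P[(P[:,2]>.03)&(P[:,2]<.1)]
print(len(Q),np.percentile(Q[:,2],[5,50,95]),cv2.minEnclosingCircle((Q[:,:2]*1000).astype(np.float32)))
for n,l in(('side',[(247,340),(318,317),(372,309)]),('top',[(426,143),(348,148),(296,137),(149,245)])):
    for u,v in l: print(n,u,v,world(n,d2 if n=='side' else d,u,v).round(3))
i=cv2.imread('pics/c2.png')[180:360,140:440];j=cv2.imread('pics/c1.png')[120:300,200:500]
cv2.imwrite('pics/v3.png',np.hstack([cv2.resize(i,(400,240)),cv2.resize(j,(400,240))]))"
```

```text
t: 8.4
tcp_pos: [0.5675, -0.0527, 0.0809]
ee_rot: [3.141, 0.0, 1.183]
force: [-1.2, -0.7, -0.7]
grip_width: 0.0001
finger_force: 0.0
t: 8.82
tcp_pos: [0.5544, -0.0845, 0.0841]
ee_rot: [3.142, 0.0, 1.182]
force: [-0.1, 1.0, -0.1]
grip_width: 0.0
finger_force: 0.0
t: 9.23
tcp_pos: [0.5501, -0.0872, 0.1376]
ee_rot: [-3.134, 0.002, 1.184]
force: [0.6, 0.3, -0.1]
grip_width: 0.0001
finger_force: 0.0
t: 9.65
tcp_pos: [0.6079, 0.047, 0.1969]
ee_rot: [3.141, -0.002, 1.184]
force: [-0.1, -0.4, -0.4]
grip_width: 0.0001
finger_force: 0.0Traceback (most recent call last):
  File "<string>", line 5, in <module>
    print(len(Q),np.percentile(Q[:,2],[5,50,95]),cv2.minEnclosingCircle((Q[:,:2]*1000).astype(np.float32)))
                 ~~~~~~~~~~~~~^^^^^^^^^^^^^^^^^^
    return _quantile_unchecked(
        a, q, axis, out, overwrite_input, method, keepdims, weights)
    return _ureduce(a,
                    func=_quantile_ureduce_func,
    ...<5 lines>...
                    overwrite_input=overwrite_input,
                    method=method)
    r = func(a, **kwargs)
    result = _quantile(arr,
                       quantiles=q,
    ...<2 lines>...
                       out=out,
                       weights=wgt)
    slices_having_nans = np.isnan(arr[-1, ...])
                                  ~~~^^^^^^^^^
IndexError: index -1 is out of bounds for axis 0 with size 0
```

The arm covers the tin in the top view, so I'll move it well aside to the left (+x tool) and look again.

```bash
python3 -m creep '0.9 0 0 0 0; 0.9 0 0 0 0; 0.9 0 0 0 0; 0.9 0 0 0 0; 0.5 0 0 0 0'
python3 -c "
from h import *
a,d=snap('top','d1');a2,d2=snap('side','d2')
for n,l in(('side',[(247,340),(318,317),(372,309)]),('top',[(426,143),(348,148),(296,137),(149,245)])):
    for u,v in l: print(n,u,v,world(n,d2 if n=='side' else d,u,v).round(3))
for n,D,(u0,u1,v0,v1) in (('top',d,(420,490,205,290)),('side',d2,(150,235,235,320))):
  P=np.array([world(n,D,u,v) for u in range(u0,u1) for v in range(v0,v1)]);Q=P[(P[:,2]>.03)&(P[:,2]<.1)]
  if len(Q): print(n,len(Q),np.percentile(Q[:,2],[5,50,95]),cv2.minEnclosingCircle((Q[:,:2]*1000).astype(np.float32)))
i=cv2.imread('pics/d2.png')[160:370,140:450];j=cv2.imread('pics/d1.png')[110:320,200:510]
cv2.imwrite('pics/v3.png',np.hstack([cv2.resize(i,(400,271)),cv2.resize(j,(400,271))]))"
```

```text
t: 10.17
tcp_pos: [0.669, 0.2036, 0.195]
ee_rot: [-3.139, -0.004, 1.19]
force: [-0.3, 0.8, -0.4]
grip_width: -0.0001
finger_force: 0.0
side 247 340 [ 0.75  -0.014  0.09 ]
side 318 317 [0.756 0.135 0.086]
side 372 309 [0.776 0.248 0.073]
top 426 143 [ 0.749 -0.02   0.092]
top 348 148 [0.551 0.176 0.613]
top 296 137 [0.573 0.231 0.586]
top 149 245 [0.53  0.543 0.082]
top 1320 [0.03282749 0.03652868 0.04036099] ((542.2352905273438, -115.47224426269531), 43.352848052978516)
side 1134 [0.03226481 0.03591407 0.03998042] ((542.737548828125, -115.1636962890625), 44.53154373168945)
```

View pics/v3.png

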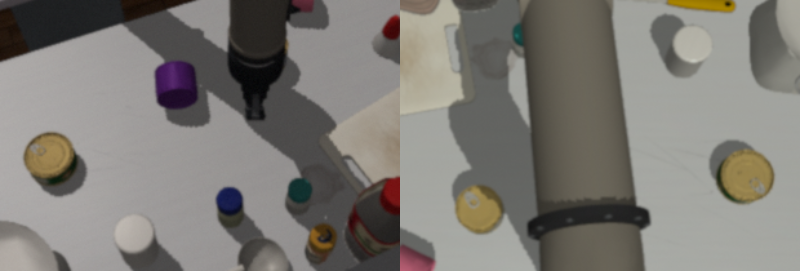

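Both tins stand with the ring-pull up: in the right crop tin_tall is at (480,208) and tin_flat at (747,176). The bystanders haven't moved, so I'm handing in.

```bash
python3 -m creep '0 0 0 0 0; 0 0 0 0 0; 0 0 0 0 0; 0 0 0 0 0; 0 0 0 0 0' >/dev/null; python3 -c "
from cell import order
print(order.finish_job())"
```

```text
the job is handed in; nothing more can be done
None
```

I pushed both tins upright: each stands on its bottom with the ring-pull lid up, about 4–6 cm from where it lay. The bystanders look unmoved, and I handed the job in at about 11 s of the 43 s; no verdict came back.

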